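# Chock the oil jars and hold for screwing

## Robot

A 7-joint arm with a two-finger parallel gripper is mounted at the origin on the work surface. World frame = base frame: x ahead of the robot, y to its left, z up, the work surface at z = 0. Lengths are in m, angles in rad, forces in N, time in s.
With the tool pointing down it reaches from about 0.4 to 0.85 m from the base axis. Payload 4.5 kg.
Tool frame: the origin (TCP) lies at the very end of the fingers, on their centre line; the grasp point (between the pads) lies 19 mm behind it (r.pinch_z is the distance from the TCP to the grasp point, in m); x points along the fingers, y is the direction in which the jaws open and shut, and the axes are right-handed (so a half turn about x gives the same grasp; the last joint's range is limited). The gripper opens to 88 mm and grips with 3 to 60 N. Pads are 18 mm wide; open, the fingers measure 123 mm over their backs; the gripper's body (75 mm by 187 mm) begins 45 mm behind the grasp point.
Start: joints at [1.218, 0.689, -0.195, 1.565, 0.157, 0.902, -0.215], TCP at [0.236, -0.579, 0.239] pointing down, gripper open.
Joint ranges: [-3.01, 3.01], [-0.46, 2.08], [-1.47, 1.51], [0.13, 2.56], [-1, 4.14], [0.04, 2.09], [-2.66, 2.66]. Speed limits (rad/s): [2.57, 2.57, 3.14, 3.14, 3.14, 3.14, 3.14].

## Interface

Orientations are given as a unit quaternion [x, y, z, w].
In Python, from plant import telemetry, cams, job, r gives the robot as it stands.
- The arm moves only by the tool send_rows, never from a script. Its argument "commands" is one flat list of numbers, 7 for each row, row after row: the shift along the world's x, y, z as a fraction of full scale, then the turn, a rotation vector about the world's x, y, z as a fraction of full scale, then the closure, from 0 (fully open) to 1 (shut). In form: [dx, dy, dz, wx, wy, wz, claw, dx, dy, dz, wx, wy, wz, claw, ...]. A call has 1 to 12 rows; each row shifts and turns the pose as measured when the row begins; what a row does not reach is not made up. Full scale, the value 1, is 250 mm for a shift and 90 degrees for a turn. A row lasts 1/10 s, in which the tool goes at most 50 mm and 8.59 degrees, less where a joint would pass 70% of its speed; a pose out of reach is approached as far as the arm can. A call with a number of a shift or a turn outside -1 to 1 is refused whole. A call with a gripper value outside its range is refused whole. The fingers move at their own pace and stop on an object; "newtons" is the grip in N (left out, the last holds). Time passes only in rows, so rows that do not move let the fingers close. It gives the time, the measured TCP pose, the force and the opening at its end, in the units of the state.
- telemetry.get_state(): the state, without advancing time (a new reading comes with each control period).
- cams.snapshot(name): name is "side" or "top"; returns a dict with "image" (400x640x3 uint8, blue, green, red), "intrinsics" (3x3 intrinsics, pixels), "k1" (the pictures are not rectified: a ray, as slopes to the right and down, at radius r is drawn at 1 + k1 r^2 times it, then the intrinsics apply), "world_to_cam" (4x4, takes a point from world to camera coordinates). Camera axes: x right, y down, z forward; pixel columns grow to the right and rows downward; lengths in m; the calibration is good to about 2 mm. A picture is of the moment at which its call begins. There is no depth.
- job.finish_job(): hands the job in, once; it reports no verdict.
The state is a dict: "clock": time; "q": joint angles; "qd": joint speeds; "joint_torque": joint torques, N m; "tool_pos": TCP position; "eef_rot": TCP orientation; "contact_force": force on the tool from outside, world axes, zero at the start; "moment": the same for the moment, N m; "opening": opening from 0.0 (shut) to 1.0 (fully open).
Only numpy, scipy, OpenCV 4.12 (cv2) and the standard library are available. Lean on these libraries where they do the work, as an engineer would, in place of code of your own. Each camera call takes 0.05 s, during which the arm holds its last target.

## Task

Stand the two loose oil jars in the tray with the other two, upright in one row, then slide the wooden chock along the tray until it closes the row up tight against the end board, its steel foot flat on the tray floor and square to the tray. Push the chock against the last jar with a steady 15 to 20 newtons, no harder because it is glass, and finish still holding it pressed like that, without letting go, so that I can drive the screws through its foot. Leave the funnel, the tin of screws and the screwdriver where they are.

Things in the scene. Friction and masses are not known exactly. Their poses are not given: they have to be found in the camera images.
- tray: Single-row jar tray of pale wood, fixed to the bed, elsewhere each time. Origin at its underside (z = 0), mid-row; +y along the row to the end board, x across, z up. Floor 8 mm thick. Inner width 64 mm between two side laths, 16 mm wide, tops at z = 26 mm. Inner length 360 mm: y from -180 (open end) to +180 (face of the end board).
- end_board: Fixed end board of the tray, against which the row is pressed: 64 mm across, 18 mm thick, 62 mm high from the tray floor. Origin in the middle of its lower edge on the tray floor, at y = +189 mm in the tray; axes as the tray's.
- jar_a: Closed glass jar of amber oil with a white tin lid, 56 mm in diameter and 87 mm tall: straight glass up to 70 mm, lid 52 mm in diameter from 73 to 87 mm. About 0.2 kg. Origin at the middle of its base, z up. Already in the tray, next to the end board.
- jar_b: A jar like jar_a, already in the tray next to jar_a, a few mm from it.
- jar_c: A jar like jar_a, loose: it stands on the bed between the robot and the tray. It goes into the tray between jar_b and the chock.
- jar_d: A jar like jar_a, loose: it stands on the bed between the robot and the tray. It goes into the tray between jar_b and the chock, next to jar_c, in either order.
- chock: Loose dark wooden block 58 mm across (x), 38 along the tray (y), 66 high, on the tray floor; front face at y = +19 mm. Steel foot behind it, 3 mm thick, y -19 to -55, 46 wide. Origin mid-underside, axes as the tray's; 0.25 kg. Starts near the open end, 143 to 167 mm clear of jar_b; ends with origin at tray y = -63. Gripped from above across its 58 mm, slides with 1.5 N friction; each jar adds 1.2.
- funnel: Steel funnel standing mouth down on the bed, 88 mm in diameter, 88 mm tall. Origin at the middle of its mouth. Not to be moved.
- screw_tin: Open round dark tin with brass screws in it, 68 mm in diameter, 32 mm high. Origin at the middle of its base. Not to be moved.
- screwdriver: Screwdriver lying on the bed beyond the open end of the tray, to the robot's right. Not to be moved.

How it is judged:
By the outcome, as a careful person would: the job done as asked, in the order asked, and still so for the second after the job is handed in, while the arm keeps its last pose, push and grip.
It also fails if it takes over 66 s, if anything falls off the work surface, if the arm or the gripper's body presses on something with over 40 N, if the wrist force passes 120 N, or if a joint passes its speed limit or range.

## Working session

There is one attempt and no reset: what is moved stays moved. The work goes in short steps, Python scripts to look and compute and a tool call to move; the robot and the scene stay as the last step left them, time stands still between calls to the robot, and variables do not carry over. Pictures are saved under pics/ and viewed, and the job is handed in when it is done.

Besides the shell and the picture viewer there is one more tool, called after "Call:" as a command line: name --argument value ..., lists and objects as JSON in quotes. send_rows: Moves the arm, as the interface text tells. Its arguments: {"type":"object","properties":{"commands":{"type":"array"},"newtons":{"type":"number"}},"required":["commands"]}

```bash
ls; mkdir -p pics; python3 - <<'E'
from plant import telemetry,cams,job,r
import cv2
for n in("side","top"):
    s=cams.snapshot(n);cv2.imwrite(f"pics/{n}0.png",s["image"]);print(s["intrinsics"],s["k1"],s["world_to_cam"])
print(telemetry.get_state(),r.pinch_z)
E
```

```text
pics
[[384.94349637   0.         316.94425956]
 [  0.         384.94349637 194.13345855]
 [  0.           0.           1.        ]] 0.020420141340398372 [[ 0.99809333 -0.05947438 -0.01650777 -0.57513411]
 [-0.05636755 -0.7693241  -0.63636713 -0.0132895 ]
 [ 0.02514772  0.63608429 -0.77120968  0.97213437]
 [ 0.          0.          0.          1.        ]]
[[396.19688785   0.         315.77300734]
 [  0.         396.19688785 203.73229532]
 [  0.           0.           1.        ]] -0.09208994897701574 [[ 0.00221771 -0.99996104  0.00854406 -0.10492934]
 [-0.99785749 -0.00277156 -0.06536626  0.57033654]
 [ 0.0653874  -0.00838079 -0.99782476  0.84253234]
 [ 0.          0.          0.          1.        ]]
{'clock': 0.1, 'q': array([ 1.21779985,  0.68987237, -0.1945447 ,  1.56619306,  0.15731415,
        0.90249438, -0.21512569]), 'qd': array([ 0.00222514, -0.00276211,  0.00029458, -0.00246836, -0.00038881,
        0.00130412,  0.00112701]), 'joint_torque': array([-3.38166814e-03, -5.28501427e+01, -1.27161518e+00, -1.53838259e+01,
       -5.25442930e-02,  1.90329949e-03,  4.28946828e-05]), 'tool_pos': array([ 0.23553147, -0.5783391 ,  0.23802069]), 'eef_rot': array([-0.69377382, -0.13646461,  0.69406394, -0.13539031]), 'contact_force': array([-1.19890234, -0.58046793, -0.01411934]), 'moment': array([ 0.01118231, -0.00804904, -0.04692978]), 'opening': 1.0003997933632052} 0.0187
```

View pics/top0.png

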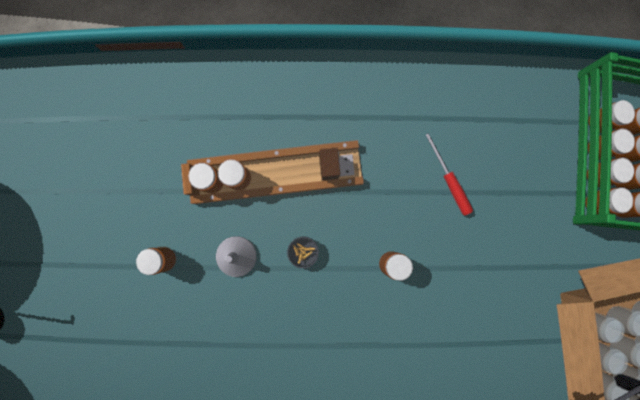

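View pics/side0.png

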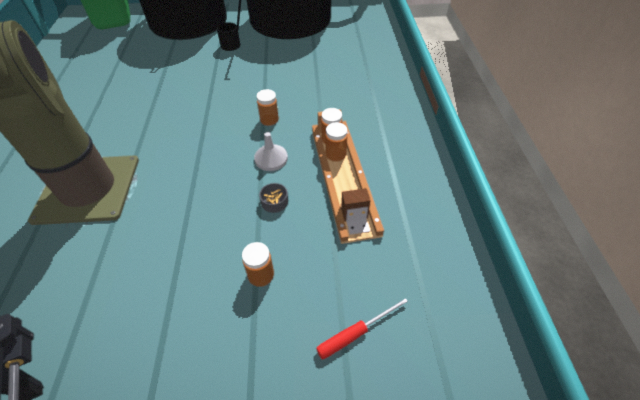

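```bash
cat > h.py <<'E'
import numpy as np,cv2
from plant import telemetry,cams,job,r
def ray(s,uv):
    p=cv2.undistortPoints(np.array(uv,float).reshape(-1,1,2),s["intrinsics"],np.array([s["k1"],0,0,0.])).reshape(-1,2)
    T=s["world_to_cam"];R=T[:3,:3];c=-R.T@T[:3,3]
    return c,np.c_[p,np.ones(len(p))]@R
def plane(s,uv,z):
    c,d=ray(s,uv);return c+d*((z-c[2])/d[:,2])[:,None]
def proj(s,P):
    T=s["world_to_cam"];rv=cv2.Rodrigues(T[:3,:3])[0]
    return cv2.projectPoints(np.array(P,float).reshape(-1,3),rv,T[:3,3],s["intrinsics"],np.array([s["k1"],0,0,0.]))[0].reshape(-1,2)
def tri(s1,u1,s2,u2):
    c1,d1=ray(s1,u1);c2,d2=ray(s2,u2);a,b=d1[0],d2[0]
    t=np.linalg.lstsq(np.c_[a,-b],c2-c1,rcond=None)[0]
    p,q=c1+t[0]*a,c2+t[1]*b
    return (p+q)/2,np.linalg.norm(p-q)
def lids(s,x0,x1,y0,y1):
    im=s["image"];h=cv2.cvtColor(im,cv2.COLOR_BGR2HSV)
    m=((h[...,1]<45)&(h[...,2]>170)).astype(np.uint8)
    k=np.zeros_like(m);k[y0:y1,x0:x1]=m[y0:y1,x0:x1]
    n,l,st,ce=cv2.connectedComponentsWithStats(k)
    return [(ce[i].round(2),st[i]) for i in range(1,n) if st[i][4]>60]
E
python3 - <<'E'
from h import *
t=cams.snapshot("top");s=cams.snapshot("side")
for c,st in lids(t,100,450,100,320): print("top",c,st,plane(t,c,.087).round(4),plane(t,c,.095).round(4))
for c,st in lids(s,200,400,60,300): print("side",c,st,plane(s,c,.087).round(4),plane(s,c,.095).round(4))
cv2.imwrite("pics/tc.png",cv2.resize(t["image"][130:215,170:375],None,fx=3.9,fy=3.9,interpolation=cv2.INTER_CUBIC))
cv2.imwrite("pics/sc.png",cv2.resize(s["image"][85:250,295:400],None,fx=3.6,fy=3.6,interpolation=cv2.INTER_CUBIC))
E
```

```text
top [230.29 171.96] [218 160  25  25 487] [[0.63   0.0699 0.087 ]] [[0.6288 0.0682 0.095 ]]
top [200.73 175.26] [189 163  25  25 487] [[0.6233 0.1301 0.087 ]] [[0.6222 0.1278 0.095 ]]
top [222.97 251.79] [216 239  15  24 229] [[0.4695 0.0821 0.087 ]] [[0.47   0.0803 0.095 ]]
top [147.77 261.38] [136 249  24  26 479] [[0.4488 0.2354 0.087 ]] [[0.4494 0.232  0.095 ]]
top [398.85 266.82] [387 255  25  25 498] [[ 0.4402 -0.2693  0.087 ]] [[ 0.441  -0.2675  0.095 ]]
side [265.61  94.84] [256  89  20  13 196] [[0.4495 0.2345 0.087 ]] [[0.4508 0.2233 0.095 ]]
side [334.   121.98] [322 108  26  29 484] [[0.6278 0.1052 0.087 ]] [[0.6268 0.0957 0.095 ]]
side [279.94 152.76] [273 144  15  20 187] [[0.4894 0.0033 0.087 ]] [[ 0.4901 -0.005   0.095 ]]
side [255.13 253.42] [242 242  28  24 523] [[ 0.442  -0.2704  0.087 ]] [[ 0.4433 -0.2753  0.095 ]]
```

View pics/tc.png

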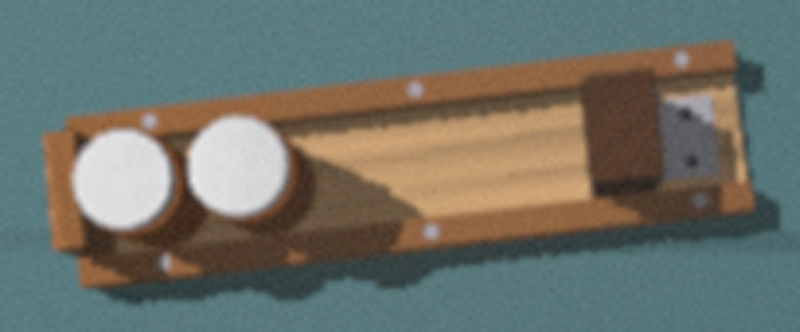

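View pics/sc.png

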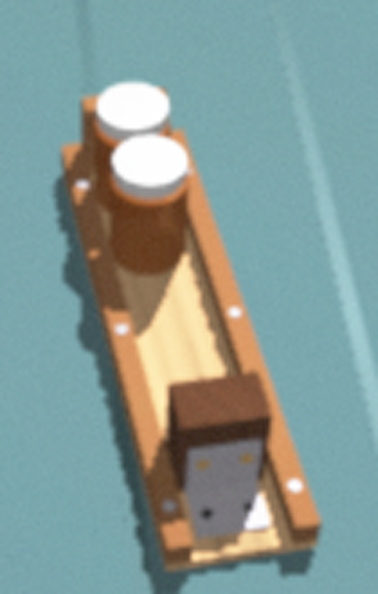

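```bash
python3 - <<'E'
from h import *
t=cams.snapshot("top")
f=lambda L:(np.array(L,float)+.5)/3.9-.5+[170,130]
print("cam",ray(t,[[1,1]])[0])
P=plane(t,f([(150,120),(415,89),(682,58),(166,261),(431,231),(700,200)]),.026)
print(P.round(4))
for a,b in((0,2),(3,5)):
    d=P[a]-P[b];print("axis ang from +y (deg,ccw)",np.degrees(np.arctan2(-d[0],d[1])))
for a,b in((0,3),(1,4),(2,5)):
    print(np.linalg.norm(P[a]-P[b]),(P[a]+P[b])/2)
C=plane(t,f([(68,120),(735,42),(752,208),(82,286)]),.026);print("corners",C.round(4))
K=plane(t,f([(583,76),(656,69),(662,180),(593,187)]),.074);print("chock",K.round(4),K.mean(0))
print(np.linalg.norm(K-np.roll(K,-1,0),axis=1))
# steel foot far corners z=.011
print(plane(t,f([(713,95),(717,178)]),.011))
s=cams.snapshot("side")
g=lambda L:(np.array(L,float)+.5)/3.6-.5+[295,85]
Q=plane(s,g([(82,185),(121,329),(234,312),(294,485),(169,505)]),.026);print("side screws",Q.round(4))
print("side jar lids",plane(s,g([(133,110),(150,162)]),.095))
# subpixel lids in top
E
```

```text
cam [ 0.5142563  -0.09628344  0.87887692]
[[ 0.6644  0.1321  0.026 ]
 [ 0.6819 -0.0166  0.026 ]
 [ 0.7001 -0.1659  0.026 ]
 [ 0.5851  0.1213  0.026 ]
 [ 0.6022 -0.0263  0.026 ]
 [ 0.62   -0.1757  0.026 ]]
axis ang from +y (deg,ccw) 6.822256303241183
axis ang from +y (deg,ccw) 6.689889419174713
0.08001136429863279 [0.62476592 0.12668474 0.026     ]
0.08032865531274565 [ 0.64203971 -0.02145185  0.026     ]
0.08069058793909117 [ 0.66000911 -0.17080728  0.026     ]
corners [[ 0.6645  0.1788  0.026 ]
 [ 0.7094 -0.1958  0.026 ]
 [ 0.6156 -0.2047  0.026 ]
 [ 0.5711  0.1683  0.026 ]]
chock [[ 0.6797 -0.1097  0.074 ]
 [ 0.6836 -0.1482  0.074 ]
 [ 0.6245 -0.1512  0.074 ]
 [ 0.6207 -0.115   0.074 ]] [ 0.65211352 -0.13104416  0.074     ]
[0.03877112 0.05919274 0.03644337 0.05925888]
[[ 0.68204068 -0.1847616   0.011     ]
 [ 0.63440913 -0.18677074  0.011     ]]
side screws [[ 0.5853  0.1233  0.026 ]
 [ 0.6032 -0.0248  0.026 ]
 [ 0.6824 -0.0148  0.026 ]
 [ 0.7005 -0.1638  0.026 ]
 [ 0.6213 -0.1734  0.026 ]]
side jar lids [[0.62291586 0.12287573 0.095     ]
 [0.62993896 0.06624025 0.095     ]]
```

```bash
cat >> h.py <<'E'
from scipy.spatial.transform import Rotation as Ro
A=np.radians(6.8);TC=np.array([.6423,-.0208])
TX=np.array([np.cos(A),np.sin(A)]);TY=np.array([-np.sin(A),np.cos(A)])
def tr(x,y): return TC+x*TX+y*TY
def totr(p): d=np.array(p[:2])-TC; return np.array([d@TX,d@TY])
# desired: tool x = down, tool y = +-TX
def go(xy,z,sign=1):
    st=telemetry.get_state();R0=Ro.from_quat(st["eef_rot"])
    y=sign*np.r_[TX,0];x=np.array([0,0,-1.]);R1=Ro.from_matrix(np.c_[x,y,np.cross(x,y)])
    w=(R1*R0.inv()).as_rotvec()
    d=np.r_[xy,z]-st["tool_pos"]
    print("t",round(st["clock"],2),"pos",st["tool_pos"].round(4),"tray",totr(st["tool_pos"]).round(4),"open",round(st["opening"],3),"F",st["contact_force"].round(2))
    print("d(frac)",(d/.25).round(4),"rot(frac)",(w/(np.pi/2)).round(4),"deg",np.degrees(w).round(2),"q7",st["q"][[0,6]].round(2))
E
python3 - <<'E'
from h import *
st=telemetry.get_state();print(Ro.from_quat(st["eef_rot"]).as_matrix().round(3))
for s in(1,-1): go([.441,-.2695],.15,s)
for y in(.028,-.034): print(tr(-.001,y))
E
```

```text
[[-0.     0.377 -0.926]
 [ 0.    -0.926 -0.377]
 [-1.    -0.001  0.   ]]
t 0.3 pos [ 0.2357 -0.5787  0.2385] tray [-0.4698 -0.5058] open 0.999 F [ 0.08 -0.95 -0.41]
d(frac) [ 0.8211  1.2366 -0.3539] rot(frac) [-2.000e-04 -3.000e-04  8.293e-01] deg [-1.000e-02 -3.000e-02  7.463e+01] q7 [ 1.22 -0.22]
t 0.3 pos [ 0.2357 -0.5787  0.2385] tray [-0.4698 -0.5058] open 0.999 F [ 0.08 -0.95 -0.41]
d(frac) [ 0.8211  1.2366 -0.3539] rot(frac) [-3.0000e-04  2.0000e-04 -1.1707e+00] deg [-3.0000e-02  2.0000e-02 -1.0537e+02] q7 [ 1.22 -0.22]
[0.63799172 0.00688463]
[ 0.64533277 -0.05467923]
```

Call:
send_rows --commands '[0.082,0.122,-0.03,0,0,0.083,0,0.082,0.122,-0.03,0,0,0.083,0,0.082,0.122,-0.03,0,0,0.083,0,0.082,0.122,-0.03,0,0,0.083,0,0.082,0.122,-0.03,0,0,0.083,0,0.082,0.122,-0.03,0,0,0.083,0,0.082,0.122,-0.03,0,0,0.083,0,0.082,0.122,-0.03,0,0,0.083,0,0.082,0.122,-0.03,0,0,0.083,0,0.082,0.122,-0.03,0,0,0.083,0,0,0,0,0,0,0,0]' --newtons 25

```text
clock: 1.4
tool_pos: [0.4456, -0.2641, 0.1623]
eef_rot: [0.459, 0.537, -0.454, 0.544]
contact_force: [0.2, -0.2, 0.1]
opening: 1.001
```

```bash
python3 -c "
from h import *
go([.441,-.2695],.15)"
```

```text
t 1.4 pos [ 0.4456 -0.2641  0.1623] tray [-0.2241 -0.2184] open 1.001 F [ 0.22 -0.22  0.07]
d(frac) [-0.0185 -0.0214 -0.0492] rot(frac) [ 0.0009  0.0079 -0.0315] deg [ 0.08  0.71 -2.83] q7 [0.73 0.08]
```

Call:
send_rows --commands '[-0.018,-0.021,-0.05,0.001,0.008,-0.03,0,0,0,0,0,0,0,0]'

```text
clock: 1.6
tool_pos: [0.4416, -0.269, 0.1496]
eef_rot: [0.469, 0.529, -0.469, 0.529]
contact_force: [-0.8, -0.2, -0.8]
opening: 1.001
```

```bash
python3 -c "
from h import *
go([.441,-.2695],.15)
for n in('top','side'):
    s=cams.snapshot(n);cv2.imwrite(f'pics/{n}1.png',s['image'])
a=cv2.imread('pics/top1.png')[150:400,220:560];b=cv2.imread('pics/side1.png')[100:350,120:420]
cv2.imwrite('pics/p1.png',cv2.resize(np.hstack([a,b]),None,fx=1.25,fy=1.25))
"
```

```text
t 1.6 pos [ 0.4416 -0.269   0.1496] tray [-0.2287 -0.2227] open 1.001 F [-0.84 -0.22 -0.76]
d(frac) [-0.0023 -0.0018  0.0014] rot(frac) [ 0.0001 -0.0003 -0.0014] deg [ 0.01 -0.02 -0.13] q7 [0.72 0.04]
```

View pics/p1.png

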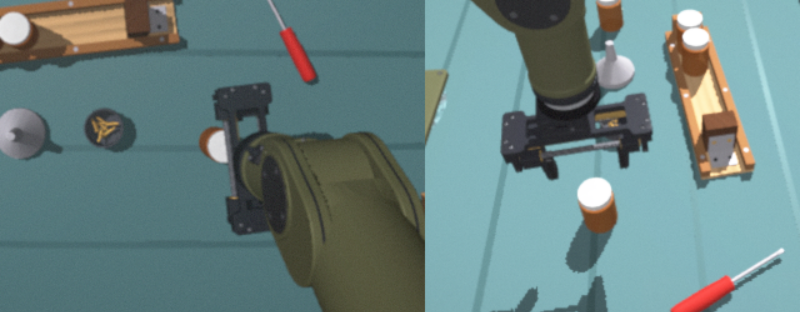

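Call:
send_rows --commands '[-0.002,-0.002,-0.1,0,0,0,0,0,0,-0.12,0,0,0,0,0,0,-0.12,0,0,0,0,0,0,-0.08,0,0,0,0,0,0,-0.03,0,0,0,0,0,0,0,0,0,0,0]'

```text
clock: 2.3
tool_pos: [0.444, -0.2753, 0.0393]
eef_rot: [0.471, 0.523, -0.469, 0.533]
contact_force: [-0.4, -0.3, -0.3]
opening: 0.999
```

```bash
python3 -c "
from h import *
go([.441,-.2695],.030)"
```

```text
t 2.3 pos [ 0.444  -0.2753  0.0393] tray [-0.227  -0.2292] open 0.999 F [-0.44 -0.34 -0.27]
d(frac) [-0.012   0.0232 -0.0373] rot(frac) [0.0047 0.0078 0.0014] deg [0.43 0.7  0.13] q7 [ 0.61 -0.09]
```

Call:
send_rows --commands '[-0.012,0.023,-0.037,0.005,0.008,0.001,0,0,0,0,0,0,0,0]'

```text
clock: 2.5
tool_pos: [0.4417, -0.27, 0.0312]
eef_rot: [0.47, 0.528, -0.47, 0.529]
contact_force: [0.5, 0.6, 0.1]
opening: 0.999
```

```bash
python3 -c "
from h import *
go([.441,-.2695],.030)"
```

```text
t 2.5 pos [ 0.4417 -0.27    0.0312] tray [-0.2287 -0.2237] open 0.999 F [0.48 0.63 0.06]
d(frac) [-0.0028  0.0021 -0.0047] rot(frac) [0.0001 0.0009 0.001 ] deg [0.01 0.09 0.09] q7 [ 0.6 -0.1]
```

Call:
send_rows --commands '[-0.003,0.002,-0.004,0,0,0,0.3,0,0,0,0,0,0,0.3,0,0,0,0,0,0,0.6,0,0,0,0,0,0,1,0,0,0,0,0,0,1,0,0,0,0,0,0,1]' --newtons 25

```text
clock: 3.1
tool_pos: [0.4419, -0.2701, 0.032]
eef_rot: [0.471, 0.527, -0.469, 0.53]
contact_force: [-0.3, -0.0, -1.9]
opening: 0.629
```

```bash
python3 -c "
from h import *
go([.441,-.2695],.15)"
```

```text
t 3.1 pos [ 0.4419 -0.2701  0.032 ] tray [-0.2285 -0.2239] open 0.629 F [-0.28 -0.01 -1.92]
d(frac) [-0.0037  0.0025  0.4719] rot(frac) [0.0009 0.003  0.0013] deg [0.08 0.27 0.11] q7 [ 0.6 -0.1]
```

Call:
send_rows --commands '[0,0,0.06,0,0,0,1,0,0,0.1,0,0,0,1,0,0,0.12,0,0,0,1,0,0,0.12,0,0,0,1,0,0,0.06,0,0,0,1,0,0,0,0,0,0,1]'

```text
clock: 3.7
tool_pos: [0.4396, -0.269, 0.1492]
eef_rot: [0.47, 0.529, -0.47, 0.528]
contact_force: [0.8, -0.2, -2.1]
opening: 0.63
```

```bash
python3 -c "
from h import *
go(tr(-.001,.028),.15)"
```

```text
t 3.7 pos [ 0.4396 -0.269   0.1492] tray [-0.2307 -0.2225] open 0.63 F [ 0.84 -0.21 -2.08]
d(frac) [0.7937 1.1035 0.0032] rot(frac) [-0.0006 -0.0004  0.0007] deg [-0.05 -0.04  0.07] q7 [0.73 0.03]
```

Call:
send_rows --commands '[0.05,0.07,0,0,0,0,1,0.08,0.11,0,0,0,0,1,0.08,0.11,0,0,0,0,1,0.08,0.11,0,0,0,0,1,0.08,0.11,0,0,0,0,1,0.08,0.11,0,0,0,0,1,0.08,0.11,0,0,0,0,1,0.08,0.11,0,0,0,0,1,0.08,0.11,0,0,0,0,1,0.05,0.07,0,0,0,0,1,0,0,0,0,0,0,1]'

```text
clock: 4.8
tool_pos: [0.6202, -0.005, 0.1346]
eef_rot: [0.466, 0.533, -0.477, 0.521]
contact_force: [-1.4, 0.4, -1.9]
opening: 0.628
```

```bash
python3 -c "
from h import *
go(tr(-.001,.028),.12)"
```

```text
t 4.8 pos [ 0.6202 -0.005   0.1346] tray [-0.02    0.0183] open 0.628 F [-1.4   0.45 -1.94]
d(frac) [ 0.071   0.0475 -0.0585] rot(frac) [ 0.0007 -0.0145  0.0044] deg [ 0.06 -1.31  0.4 ] q7 [ 0.16 -0.35]
```

Call:
send_rows --commands '[0.05,0.03,0,0,-0.0145,0.004,1,0.02,0.015,0,0,0,0,1,0,0,0,0,0,0,1]'

```text
clock: 5.1
tool_pos: [0.6362, 0.004, 0.1315]
eef_rot: [0.468, 0.528, -0.472, 0.528]
contact_force: [0.2, -0.3, -2.0]
opening: 0.627
```

```bash
python3 -c "
from h import *
go(tr(-.001,.028),.12)
for n in('top','side'):
    s=cams.snapshot(n);cv2.imwrite(f'pics/{n}2.png',s['image'])
a=cv2.imread('pics/top2.png')[80:300,130:430];b=cv2.imread('pics/side2.png')[40:260,200:440]
cv2.imwrite('pics/p2.png',cv2.resize(np.hstack([a,b]),None,fx=1.48,fy=1.48))
"
```

```text
t 5.1 pos [0.6362 0.004  0.1315] tray [-0.0031  0.0253] open 0.627 F [ 0.21 -0.32 -2.04]
d(frac) [ 0.007   0.0115 -0.0462] rot(frac) [ 0.003  -0.0026  0.0009] deg [ 0.27 -0.24  0.08] q7 [ 0.14 -0.35]
```

View pics/p2.png

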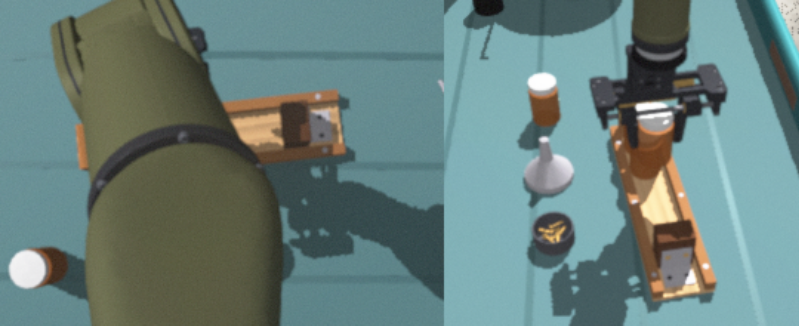

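Call:
send_rows --commands '[0.007,0.0115,-0.04,0.003,-0.003,0,1,0,0,-0.08,0,0,0,1,0,0,-0.08,0,0,0,1,0,0,-0.02,0,0,0,1,0,0,0,0,0,0,1]'

```text
clock: 5.7
tool_pos: [0.6367, 0.0024, 0.0742]
eef_rot: [0.471, 0.527, -0.472, 0.528]
contact_force: [-0.7, -0.3, -2.3]
opening: 0.626
```

```bash
python3 -c "
from h import *
go(tr(-.001,.028),.06)"
```

```text
t 5.7 pos [0.6367 0.0024 0.0742] tray [-0.0028  0.0237] open 0.626 F [-0.69 -0.26 -2.28]
d(frac) [ 0.0051  0.0178 -0.0566] rot(frac) [0.0011 0.0005 0.0044] deg [0.1  0.05 0.4 ] q7 [ 0.12 -0.39]
```

Call:
send_rows --commands '[0.006,0.018,0,0,0,0.004,1,0.002,0.003,-0.02,0,0,0,1,0.002,0.003,-0.04,0,0,0,1,0,0,0,0,0,0,1]'

```text
clock: 6.1
tool_pos: [0.6409, 0.0091, 0.0601]
eef_rot: [0.47, 0.527, -0.469, 0.53]
contact_force: [0.1, -0.2, -2.5]
opening: 0.628
```

```bash
python3 -c "
from h import *
go(tr(-.001,.028),.041)"
```

```text
t 6.1 pos [0.6409 0.0091 0.0601] tray [0.0021 0.0299] open 0.628 F [ 0.1  -0.24 -2.49]
d(frac) [-0.0115 -0.0088 -0.0766] rot(frac) [0.0006 0.0029 0.0004] deg [0.05 0.26 0.04] q7 [ 0.1 -0.4]
```

Call:
send_rows --commands '[-0.011,-0.009,-0.01,0,0.003,0,1,0,0.002,-0.03,0,0,0,1,0,0.002,-0.03,0,0,0,1,0,0,0,0,0,0,1]'

```text
clock: 6.5
tool_pos: [0.638, 0.0075, 0.0413]
eef_rot: [0.469, 0.528, -0.47, 0.529]
contact_force: [-0.5, -0.1, -1.0]
opening: 0.631
```

```bash
python3 -c "
from h import *
go(tr(-.001,.028),.041)"
```

```text
t 6.5 pos [0.638  0.0075 0.0413] tray [-0.001   0.0286] open 0.631 F [-0.5  -0.09 -0.99]
d(frac) [ 0.0002 -0.0024 -0.0012] rot(frac) [ 0.0008 -0.0002  0.0005] deg [ 0.07 -0.01  0.05] q7 [ 0.1  -0.41]
```

Call:
send_rows --commands '[0,-0.002,-0.008,0,0,0,1,0,0,0,0,0,0,1,0,0,0,0,0,0,0.25,0,0,0,0,0,0,0,0,0,0,0,0,0,0]'

```text
clock: 7.0
tool_pos: [0.6395, 0.0077, 0.041]
eef_rot: [0.47, 0.528, -0.469, 0.53]
contact_force: [0.4, 0.8, 0.2]
opening: 0.877
```

```bash
python3 -c "
from h import *
go(tr(-.001,.028),.15)"
```

```text
t 7.0 pos [0.6395 0.0077 0.041 ] tray [0.0006 0.0286] open 0.877 F [0.45 0.81 0.22]
d(frac) [-0.0062 -0.0032  0.436 ] rot(frac) [0.0003 0.002  0.0005] deg [0.03 0.18 0.05] q7 [ 0.1  -0.41]
```

Raise straight up, opening fully, then go to the other jar at (0.449, 0.235).

Call:
send_rows --commands '[-0.004,-0.003,0.04,0,0,0,0,0,0,0.08,0,0,0,0,0,0,0.12,0,0,0,0,0,0,0.14,0,0,0,0,0,0,0.06,0,0,0,0,0,0,0,0,0,0,0]'

```text
clock: 7.6
tool_pos: [0.6377, 0.0065, 0.1578]
eef_rot: [0.47, 0.527, -0.469, 0.53]
contact_force: [0.5, 0.8, 0.3]
opening: 1.002
```

```bash
python3 -c "
from h import *
go([.449,.235],.15)"
```

```text
t 7.6 pos [0.6377 0.0065 0.1578] tray [-0.0013  0.0277] open 1.002 F [0.55 0.75 0.28]
d(frac) [-0.7549  0.9138 -0.031 ] rot(frac) [0.0004 0.0023 0.0005] deg [0.04 0.21 0.04] q7 [ 0.14 -0.34]
```

Call:
send_rows --commands '[-0.05,0.06,0,0,0,0,0,-0.08,0.1,0.005,0,0,0,0,-0.08,0.1,0.005,0,0,0,0,-0.08,0.1,0.005,0,0,0,0,-0.08,0.1,0.005,0,0,0,0,-0.08,0.1,0.005,0,0,0,0,-0.08,0.1,0.005,0,0,0,0,-0.08,0.1,0.005,0,0,0,0,-0.08,0.1,0.005,0,0,0,0,-0.05,0.05,0,0,0,0,0,0,0,0,0,0,0,0]'

```text
clock: 8.7
tool_pos: [0.4418, 0.2368, 0.1639]
eef_rot: [0.469, 0.527, -0.472, 0.528]
contact_force: [0.7, -0.8, 0.4]
opening: 0.997
```

```bash
python3 -c "
from h import *
go([.449,.235],.14)
s=cams.snapshot('side');cv2.imwrite('pics/side3.png',s['image'])
"
```

```text
t 8.7 pos [0.4418 0.2368 0.1639] tray [-0.1686  0.2795] open 0.997 F [ 0.65 -0.76  0.35]
d(frac) [ 0.029  -0.0071 -0.0956] rot(frac) [ 0.0026 -0.0007  0.0032] deg [ 0.24 -0.06  0.28] q7 [-0.37 -0.89]
```

View pics/side3.png

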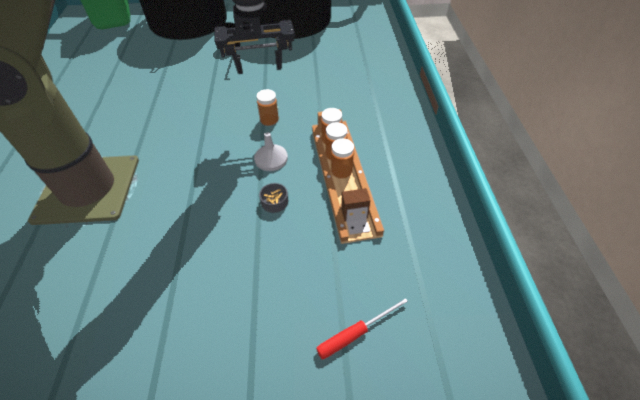

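Side view: three jars upright in line in the tray (lids at about (332,116), (336,131), (343,149)); jar C (267,105) stands under the gripper. Descend.

Call:
send_rows --commands '[0.029,-0.007,-0.06,0.002,0,0.003,0,0,0,-0.1,0,0,0,0,0,0,-0.1,0,0,0,0,0,0,-0.08,0,0,0,0,0,0,0,0,0,0,0]'

```text
clock: 9.25
tool_pos: [0.4581, 0.225, 0.0718]
eef_rot: [0.473, 0.523, -0.474, 0.528]
contact_force: [0.1, -0.5, -0.2]
opening: 0.997
```

```bash
python3 -c "
from h import *
go([.449,.235],.031)
"
```

```text
t 9.25 pos [0.4581 0.225  0.0718] tray [-0.1538  0.2658] open 0.997 F [ 0.1  -0.48 -0.18]
d(frac) [-0.0363  0.0402 -0.1632] rot(frac) [0.0035 0.0024 0.0089] deg [0.31 0.21 0.8 ] q7 [-0.42 -0.96]
```

Call:
send_rows --commands '[-0.036,0.04,0,0.003,0.002,0.009,0,-0.005,0.006,-0.06,0,0,0,0,-0.005,0.006,-0.08,0,0,0,0,0,0,0,0,0,0,0]'

```text
clock: 9.65
tool_pos: [0.4487, 0.2377, 0.0368]
eef_rot: [0.471, 0.528, -0.469, 0.528]
contact_force: [-0.9, -0.9, 1.1]
opening: 1.001
```

```bash
python3 -c "
from h import *
go([.449,.235],.031)
"
```

```text
t 9.65 pos [0.4487 0.2377 0.0368] tray [-0.1617  0.2797] open 1.001 F [-0.92 -0.92  1.13]
d(frac) [ 0.0013 -0.011  -0.023 ] rot(frac) [-0.0012  0.0019  0.0018] deg [-0.11  0.17  0.16] q7 [-0.48 -1.  ]
```

Call:
send_rows --commands '[0.001,-0.011,-0.023,0,0.002,0.002,0,0,0,0,0,0,0,0.3,0,0,0,0,0,0,0.6,0,0,0,0,0,0,1,0,0,0,0,0,0,1,0,0,0,0,0,0,1]' --newtons 25

```text
clock: 10.25
tool_pos: [0.4507, 0.2354, 0.0342]
eef_rot: [0.472, 0.529, -0.467, 0.528]
contact_force: [-0.7, 0.5, -1.4]
opening: 0.625
```

```bash
python3 -c "
from h import *
go([.449,.235],.031)
"
```

```text
t 10.25 pos [0.4507 0.2354 0.0342] tray [-0.1599  0.2771] open 0.625 F [-0.72  0.51 -1.43]
d(frac) [-0.0069 -0.0015 -0.0129] rot(frac) [-0.0032  0.0022  0.0002] deg [-0.29  0.2   0.01] q7 [-0.48 -1.  ]
```

Call:
send_rows --commands '[0,0,0.06,0,0,0,1,0,0,0.1,0,0,0,1,0,0,0.12,0,0,0,1,0,0,0.12,0,0,0,1,0,0,0.1,0,0,0,1,0,0,0.02,0,0,0,1,0,0,0,0,0,0,1]'

```text
clock: 10.95
tool_pos: [0.4485, 0.2336, 0.167]
eef_rot: [0.47, 0.529, -0.469, 0.528]
contact_force: [0.1, -0.0, -3.3]
opening: 0.628
```

```bash
python3 -c "
from h import *
go(tr(-.001,-.034),.15)
"
```

```text
t 10.95 pos [0.4485 0.2336 0.167 ] tray [-0.1624  0.2755] open 0.628 F [ 0.08 -0.05 -3.28]
d(frac) [ 0.7875 -1.153  -0.0682] rot(frac) [-0.0009 -0.0004 -0.0002] deg [-0.08 -0.04 -0.02] q7 [-0.34 -0.88]
```

Call:
send_rows --commands '[0.05,-0.07,0.005,0,0,0,1,0.08,-0.12,0.005,0,0,0,1,0.08,-0.12,0.005,0,0,0,1,0.08,-0.12,0.005,0,0,0,1,0.08,-0.12,0.005,0,0,0,1,0.08,-0.12,0.005,0,0,0,1,0.08,-0.12,0.005,0,0,0,1,0.08,-0.12,0.005,0,0,0,1,0.08,-0.12,0.005,0,0,0,1,0.05,-0.07,0,0,0,0,1,0,0,0,0,0,0,1]'

```text
clock: 12.05
tool_pos: [0.6282, -0.0556, 0.1574]
eef_rot: [0.459, 0.537, -0.476, 0.524]
contact_force: [0.1, -0.1, -1.9]
opening: 0.626
```

```bash
python3 -c "
from h import *
go(tr(-.001,-.034),.12)
"
```

```text
t 12.05 pos [ 0.6282 -0.0556  0.1574] tray [-0.0181 -0.0328] open 0.626 F [ 0.1  -0.09 -1.9 ]
d(frac) [ 0.0686  0.0035 -0.1497] rot(frac) [ 0.0035 -0.0192 -0.0049] deg [ 0.31 -1.73 -0.44] q7 [ 0.25 -0.25]
```

Call:
send_rows --commands '[0.06,0.003,-0.03,0.003,-0.019,-0.005,1,0.01,0.002,-0.06,0,0,0,1,0,0.002,-0.06,0,0,0,1,0,0,0,0,0,0,1]'

```text
clock: 12.45
tool_pos: [0.64, -0.0501, 0.1113]
eef_rot: [0.466, 0.533, -0.471, 0.526]
contact_force: [-0.6, 0.1, -1.6]
opening: 0.63
```

```bash
python3 -c "
from h import *
go(tr(-.001,-.034),.07)
"
```

```text
t 12.45 pos [ 0.64   -0.0501  0.1113] tray [-0.0057 -0.0289] open 0.63 F [-0.63  0.07 -1.59]
d(frac) [ 0.0213 -0.0182 -0.1652] rot(frac) [-0.0005 -0.0083 -0.0022] deg [-0.04 -0.75 -0.2 ] q7 [ 0.23 -0.28]
```

Call:
send_rows --commands '[0.021,-0.02,0,0,-0.008,-0.002,1,0,0,0,0,0,0,1]'

```text
clock: 12.65
tool_pos: [0.6438, -0.0534, 0.1099]
eef_rot: [0.468, 0.531, -0.469, 0.528]
contact_force: [0.5, 0.4, -1.8]
opening: 0.631
```

```bash
python3 -c "
from h import *
go(tr(-.001,-.036),.07)
"
```

```text
t 12.65 pos [ 0.6438 -0.0534  0.1099] tray [-0.0023 -0.0325] open 0.631 F [ 0.46  0.42 -1.79]
d(frac) [ 0.007  -0.0132 -0.1597] rot(frac) [-0.0008 -0.0023 -0.0022] deg [-0.08 -0.21 -0.2 ] q7 [ 0.23 -0.28]
```

Call:
send_rows --commands '[0.008,-0.016,-0.02,0,-0.002,-0.002,1,0.003,0,-0.05,0,0,0,1,0.003,0,-0.05,0,0,0,1,0,0,0,0,0,0,1]'

```text
clock: 13.05
tool_pos: [0.648, -0.0576, 0.0787]
eef_rot: [0.47, 0.529, -0.469, 0.529]
contact_force: [0.1, -0.1, -2.5]
opening: 0.626
```

```bash
python3 -c "
from h import *
go(tr(-.001,-.036),.06)
"
```

```text
t 13.05 pos [ 0.648  -0.0576  0.0787] tray [ 0.0013 -0.0372] open 0.626 F [ 0.05 -0.12 -2.5 ]
d(frac) [-0.0098  0.0036 -0.075 ] rot(frac) [-0.0008  0.0011  0.    ] deg [-0.07  0.1   0.  ] q7 [ 0.23 -0.29]
```

Call:
send_rows --commands '[-0.01,0.002,-0.02,0,0,0,1,-0.001,0,-0.05,0,0,0,1,0,0,-0.03,0,0,0,1,0,0,0,0,0,0,1]'

```text
clock: 13.45
tool_pos: [0.6447, -0.0568, 0.051]
eef_rot: [0.47, 0.529, -0.469, 0.529]
contact_force: [-0.0, -0.1, -2.0]
opening: 0.627
```

```bash
python3 -c "
from h import *
go(tr(-.001,-.036),.0422)
"
```

```text
t 13.45 pos [ 0.6447 -0.0568  0.051 ] tray [-0.0019 -0.036 ] open 0.627 F [-0.02 -0.07 -1.96]
d(frac) [ 0.0036  0.0004 -0.0353] rot(frac) [-0.001   0.0006 -0.0001] deg [-0.09  0.05 -0.01] q7 [ 0.22 -0.32]
```

Call:
send_rows --commands '[0.003,0,-0.03,0,0,0,1,0,0,-0.008,0,0,0,1,0,0,0,0,0,0,1]'

```text
clock: 13.75
tool_pos: [0.6459, -0.0566, 0.0422]
eef_rot: [0.47, 0.529, -0.469, 0.529]
contact_force: [1.0, -0.2, -1.5]
opening: 0.629
```

```bash
python3 -c "
from h import *
go(tr(-.001,-.036),.0422)
"
```

```text
t 13.75 pos [ 0.6459 -0.0566  0.0422] tray [-0.0006 -0.036 ] open 0.629 F [ 1.02 -0.2  -1.48]
d(frac) [-0.0015 -0.0003 -0.    ] rot(frac) [-0.0008  0.0011 -0.0002] deg [-0.07  0.1  -0.02] q7 [ 0.21 -0.32]
```

Nudge down, release, and rise.

Call:
send_rows --commands '[0,0,-0.008,0,0,0,1,0,0,0,0,0,0,1,0,0,0,0,0,0,0.25,0,0,0,0,0,0,0,0,0,0,0,0,0,0,0,0,0,0,0,0,0,0,0,0.05,0,0,0,0,0,0,0.1,0,0,0,0,0,0,0.14,0,0,0,0,0,0,0.12,0,0,0,0,0,0,0,0,0,0,0]'

```text
clock: 14.85
tool_pos: [0.6471, -0.0561, 0.1509]
eef_rot: [0.471, 0.528, -0.468, 0.53]
contact_force: [1.3, 0.4, -0.0]
opening: 0.998
```

```bash
python3 -c "
from h import *
go([.6521,-.1310],.14)
s=cams.snapshot('side');t=cams.snapshot('top')
cv2.imwrite('pics/p4.png',cv2.resize(np.hstack([t['image'][80:300,130:430],s['image'][70:290,220:440]]),None,fx=1.5,fy=1.5))
"
```

```text
t 14.85 pos [ 0.6471 -0.0561  0.1509] tray [ 0.0006 -0.0356] open 0.998 F [ 1.29  0.36 -0.03]
d(frac) [ 0.0201 -0.2997 -0.0437] rot(frac) [-0.0009  0.0031 -0.0002] deg [-0.08  0.27 -0.02] q7 [ 0.25 -0.26]
```

View pics/p4.png

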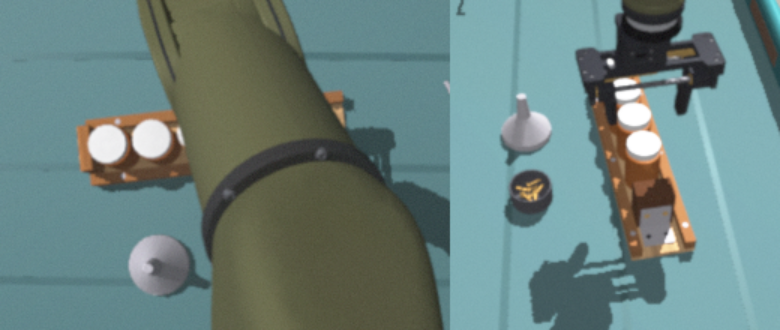

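```bash
python3 -c "
from h import *
go(tr(-.0015,-.1106),.12)
"
```

```text
t 14.95 pos [ 0.6447 -0.0565  0.1472] tray [-0.0018 -0.0357] open 1.002 F [-0.5  -1.1  -0.61]
d(frac) [ 0.0368 -0.2971 -0.1088] rot(frac) [-0.0005 -0.0009 -0.0004] deg [-0.04 -0.08 -0.04] q7 [ 0.25 -0.26]
```

Call:
send_rows --commands '[0.01,-0.08,0,0,0,0,0,0.01,-0.1,0,0,0,0,0,0.012,-0.1,-0.02,0,0,0,0,0,0,0,0,0,0,0]'

```text
clock: 15.35
tool_pos: [0.649, -0.1275, 0.1374]
eef_rot: [0.466, 0.533, -0.471, 0.527]
contact_force: [-0.4, -0.4, -0.3]
opening: 0.999
```

```bash
python3 -c "
from h import *
go(tr(-.0015,-.1106),.10)
"
```

```text
t 15.35 pos [ 0.649  -0.1275  0.1374] tray [-0.006  -0.1067] open 0.999 F [-0.39 -0.44 -0.27]
d(frac) [ 0.0196 -0.0132 -0.1497] rot(frac) [-0.0007 -0.0069 -0.0029] deg [-0.06 -0.62 -0.26] q7 [ 0.36 -0.14]
```

Call:
send_rows --commands '[0.02,-0.013,-0.01,0,-0.007,-0.003,0,0.001,-0.002,-0.08,0,0,0,0,0.001,-0.002,-0.08,0,0,0,0,0.001,-0.002,-0.08,0,0,0,0,0,0,0,0,0,0,0]'

```text
clock: 15.85
tool_pos: [0.6537, -0.1264, 0.0697]
eef_rot: [0.47, 0.532, -0.467, 0.528]
contact_force: [-0.1, -0.2, -1.5]
opening: 0.999
```

```bash
python3 -c "
from h import *
go(tr(-.0015,-.1106),.038)
"
```

```text
t 15.85 pos [ 0.6537 -0.1264  0.0697] tray [-0.0012 -0.1062] open 0.999 F [-0.09 -0.25 -1.5 ]
d(frac) [ 0.0008 -0.0174 -0.1269] rot(frac) [-0.004  -0.0015 -0.0024] deg [-0.36 -0.13 -0.22] q7 [ 0.34 -0.18]
```

Call:
send_rows --commands '[0.001,-0.017,-0.03,-0.004,-0.0015,-0.002,0,0,-0.004,-0.07,0,0,0,0,0,-0.003,-0.03,0,0,0,0,0,0,0,0,0,0,0]'

```text
clock: 16.25
tool_pos: [0.655, -0.1303, 0.0359]
eef_rot: [0.469, 0.529, -0.468, 0.53]
contact_force: [-0.6, -0.4, -0.5]
opening: 1.002
```

```bash
python3 -c "
from h import *
go(tr(-.0015,-.1106),.038)
"
```

```text
t 16.25 pos [ 0.655  -0.1303  0.0359] tray [-0.0003 -0.1102] open 1.002 F [-0.65 -0.42 -0.52]
d(frac) [-0.0045 -0.002   0.0083] rot(frac) [-0.0006  0.0014 -0.0019] deg [-0.05  0.13 -0.17] q7 [ 0.33 -0.2 ]
```

Call:
send_rows --commands '[-0.004,-0.002,0.014,0,0.001,-0.002,0,0,0,0,0,0,0,0.2,0,0,0,0,0,0,0.3,0,0,0,0,0,0,0.5,0,0,0,0,0,0,1,0,0,0,0,0,0,1]' --newtons 20

```text
clock: 16.85
tool_pos: [0.6552, -0.131, 0.0416]
eef_rot: [0.471, 0.528, -0.469, 0.529]
contact_force: [0.1, 0.2, -1.8]
opening: 0.656
```

```bash
python3 -c "
from h import *
go(tr(-.0015,-.1106),.040)
s=cams.snapshot('side');t=cams.snapshot('top')
cv2.imwrite('pics/p5.png',cv2.resize(np.hstack([t['image'][120:230,170:390],s['image'][90:255,290:400].repeat(1,0)[:110]]),None,fx=2.4,fy=2.4))
cv2.imwrite('pics/s5.png',cv2.resize(s['image'][90:255,270:420],None,fx=3.5,fy=3.5,interpolation=cv2.INTER_CUBIC))
"
```

```text
t 16.85 pos [ 0.6552 -0.131   0.0416] tray [-0.0003 -0.111 ] open 0.656 F [ 0.13  0.18 -1.78]
d(frac) [-0.005   0.0009 -0.0064] rot(frac) [-0.0005  0.0023  0.0007] deg [-0.04  0.21  0.06] q7 [ 0.33 -0.2 ]
```

View pics/s5.png

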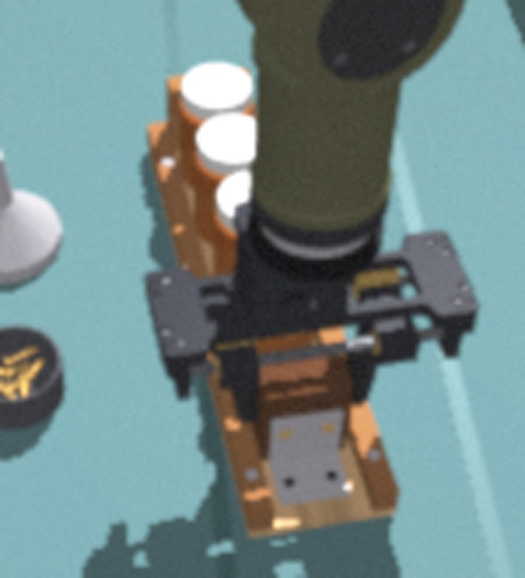

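Call:
send_rows --commands '[0,0,0,0,0,0,1,0,0,0,0,0,0,1,-0.003,0.01,0,0,0,0,1,-0.002,0.02,0,0,0,0,1,-0.002,0.02,0,0,0,0,1,0,0,0,0,0,0,1]' --newtons 50

```text
clock: 17.55
tool_pos: [0.6533, -0.1181, 0.0416]
eef_rot: [0.471, 0.527, -0.469, 0.529]
contact_force: [-0.5, 0.1, -1.4]
opening: 0.652
```

```bash
python3 -c "
from h import *
go(tr(-.0005,-.063),.0416)
"
```

```text
t 17.55 pos [ 0.6533 -0.1181  0.0416] tray [-0.0006 -0.0979] open 0.652 F [-0.52  0.15 -1.42]
d(frac) [-1.610e-02  1.387e-01  1.000e-04] rot(frac) [0.0001 0.0023 0.001 ] deg [0.01 0.21 0.09] q7 [ 0.31 -0.22]
```

Call:
send_rows --commands '[0,0,-0.008,0,0.002,0.001,1,0,0,0,0,0,0,1]'

```text
clock: 17.75
tool_pos: [0.6535, -0.1178, 0.0422]
eef_rot: [0.469, 0.528, -0.47, 0.529]
contact_force: [1.4, 0.5, -1.8]
opening: 0.653
```

```bash
python3 -c "
from h import *
go(tr(-.0005,-.063),.0396)
"
```

```text
t 17.75 pos [ 0.6535 -0.1178  0.0422] tray [-0.0003 -0.0976] open 0.653 F [ 1.39  0.48 -1.76]
d(frac) [-0.017   0.1374 -0.0102] rot(frac) [ 0.0008  0.0006 -0.0002] deg [ 0.07  0.05 -0.02] q7 [ 0.31 -0.22]
```

Call:
send_rows --commands '[0,0,-0.015,0,0,0,1]'

```text
clock: 17.85
tool_pos: [0.6538, -0.1178, 0.0413]
eef_rot: [0.469, 0.528, -0.47, 0.53]
contact_force: [-12.9, -1.9, 41.8]
opening: 0.651
```

```bash
python3 -c "
from h import *
go(tr(-.0005,-.063),.0396)
"
```

```text
t 17.85 pos [ 0.6538 -0.1178  0.0413] tray [-0.0001 -0.0976] open 0.651 F [-12.94  -1.89  41.85]
d(frac) [-0.018   0.1373 -0.0069] rot(frac) [0.0015 0.0008 0.    ] deg [0.14 0.07 0.  ] q7 [ 0.31 -0.22]
```

Call:
send_rows --commands '[0,0,-0.01,0,0,0,1]'

```text
clock: 17.95
tool_pos: [0.6538, -0.1177, 0.0415]
eef_rot: [0.469, 0.528, -0.47, 0.53]
contact_force: [-5.8, -0.3, 16.7]
opening: 0.653
```

```bash
python3 -c "
from h import *
go(tr(-.0005,-.063),.0396)
"
```

```text
t 17.95 pos [ 0.6538 -0.1177  0.0415] tray [-0.0001 -0.0976] open 0.653 F [-5.85 -0.31 16.67]
d(frac) [-0.0182  0.1372 -0.0075] rot(frac) [0.0022 0.001  0.0001] deg [0.2  0.09 0.01] q7 [ 0.31 -0.22]
```

Call:
send_rows --commands '[0,0,0,0,0,0,1,-0.002,0.015,0,0,0,0,1,-0.002,0.02,0,0,0,0,1,-0.002,0.02,0,0,0,0,1]'

```text
clock: 18.35
tool_pos: [0.6524, -0.1048, 0.0416]
eef_rot: [0.469, 0.527, -0.471, 0.53]
contact_force: [-0.4, -3.0, 3.8]
opening: 0.653
```

```bash
python3 -c "
from h import *
go(tr(-.0005,-.063),.0413)
"
```

```text
t 18.35 pos [ 0.6524 -0.1048  0.0416] tray [ 0.0001 -0.0846] open 0.653 F [-0.44 -2.99  3.76]
d(frac) [-0.0124  0.0855 -0.0011] rot(frac) [0.0034 0.0014 0.0009] deg [0.3  0.13 0.08] q7 [ 0.28 -0.25]
```

Call:
send_rows --commands '[-0.002,0.015,0,0.003,0.001,0.001,1,-0.002,0.015,0,0,0,0,1,-0.002,0.015,0,0,0,0,1]'

```text
clock: 18.65
tool_pos: [0.6513, -0.0947, 0.0416]
eef_rot: [0.469, 0.527, -0.47, 0.53]
contact_force: [0.7, -3.6, 0.8]
opening: 0.655
```

```bash
python3 -c "
from h import *
go(tr(-.0005,-.063),.0413)
"
```

```text
t 18.65 pos [ 0.6513 -0.0947  0.0416] tray [ 0.0002 -0.0745] open 0.655 F [ 0.74 -3.62  0.77]
d(frac) [-0.0083  0.0453 -0.001 ] rot(frac) [0.0022 0.0009 0.0005] deg [0.2  0.08 0.05] q7 [ 0.27 -0.26]
```

Call:
send_rows --commands '[-0.002,0.012,-0.001,0.002,0,0,1,-0.002,0.012,-0.001,0,0,0,1]'

```text
clock: 18.85
tool_pos: [0.6509, -0.0907, 0.0415]
eef_rot: [0.47, 0.527, -0.47, 0.53]
contact_force: [0.1, -5.7, 4.4]
opening: 0.658
```

```bash
python3 -c "
from h import *
go(tr(-.0005,-.063),.0413)
"
```

```text
t 18.85 pos [ 0.6509 -0.0907  0.0415] tray [ 0.0002 -0.0704] open 0.658 F [ 0.12 -5.68  4.39]
d(frac) [-0.0065  0.0292 -0.0009] rot(frac) [0.0023 0.0016 0.0013] deg [0.21 0.15 0.12] q7 [ 0.26 -0.27]
```

Call:
send_rows --commands '[-0.002,0.01,-0.001,0.002,0.001,0.001,1,-0.001,0.008,-0.001,0,0,0,1]'

```text
clock: 19.05
tool_pos: [0.6506, -0.0886, 0.0415]
eef_rot: [0.469, 0.527, -0.471, 0.53]
contact_force: [1.1, -6.2, 4.2]
opening: 0.653
```

```bash
python3 -c "
from h import *
go(tr(-.0005,-.063),.0413)
"
```

```text
t 19.05 pos [ 0.6506 -0.0886  0.0415] tray [ 0.0002 -0.0683] open 0.653 F [ 1.08 -6.21  4.21]
d(frac) [-0.0054  0.0209 -0.0009] rot(frac) [0.0024 0.0013 0.0012] deg [0.22 0.12 0.11] q7 [ 0.26 -0.27]
```

Call:
send_rows --commands '[-0.001,0.01,0,0.002,0.001,0.001,1,-0.001,0.01,0,0,0,0,1]'

```text
clock: 19.25
tool_pos: [0.6502, -0.0864, 0.0416]
eef_rot: [0.469, 0.527, -0.471, 0.529]
contact_force: [0.5, -5.2, 1.8]
opening: 0.656
```

```bash
python3 -c "
from h import *
go(tr(-.0005,-.063),.0413)
"
```

```text
t 19.25 pos [ 0.6502 -0.0864  0.0416] tray [ 0.0001 -0.0661] open 0.656 F [ 0.53 -5.23  1.77]
d(frac) [-0.0039  0.0121 -0.0012] rot(frac) [0.0025 0.0004 0.0016] deg [0.23 0.04 0.14] q7 [ 0.26 -0.27]
```

Call:
send_rows --commands '[-0.001,0.01,-0.001,0.002,0,0.001,1,-0.001,0.01,-0.001,0,0,0,1]'

```text
clock: 19.45
tool_pos: [0.6501, -0.0852, 0.0416]
eef_rot: [0.469, 0.526, -0.472, 0.53]
contact_force: [-0.1, -7.5, 3.7]
opening: 0.657
```

```bash
python3 -c "
from h import *
go(tr(-.0005,-.063),.0413)
"
```

```text
t 19.45 pos [ 0.6501 -0.0852  0.0416] tray [ 0.0001 -0.0648] open 0.657 F [-0.15 -7.54  3.67]
d(frac) [-0.0033  0.007  -0.0011] rot(frac) [0.0035 0.0009 0.0022] deg [0.31 0.08 0.2 ] q7 [ 0.25 -0.28]
```

Call:
send_rows --commands '[-0.001,0.01,-0.001,0.004,0.001,0.002,1]'

```text
clock: 19.55
tool_pos: [0.6501, -0.0845, 0.0416]
eef_rot: [0.469, 0.528, -0.47, 0.529]
contact_force: [0.0, -7.1, 3.2]
opening: 0.65
```

```bash
python3 -c "
from h import *
go(tr(-.0005,-.063),.0413)
"
```

```text
t 19.55 pos [ 0.6501 -0.0845  0.0416] tray [ 0.0002 -0.0641] open 0.65 F [ 0.02 -7.11  3.19]
d(frac) [-0.0032  0.0042 -0.0011] rot(frac) [0.0011 0.0002 0.0008] deg [0.1  0.01 0.07] q7 [ 0.25 -0.27]
```

Call:
send_rows --commands '[-0.001,0.01,-0.001,0.004,0.001,0.002,1]'

```text
clock: 19.65
tool_pos: [0.6501, -0.0844, 0.0416]
eef_rot: [0.47, 0.529, -0.469, 0.528]
contact_force: [0.4, -7.1, 3.7]
opening: 0.656
```

```bash
python3 -c "
from h import *
go(tr(-.0005,-.063),.0413)
"
```

```text
t 19.65 pos [ 0.6501 -0.0844  0.0416] tray [ 0.0002 -0.0641] open 0.656 F [ 0.38 -7.1   3.69]
d(frac) [-0.0032  0.004  -0.001 ] rot(frac) [-0.001  -0.0006 -0.0002] deg [-0.09 -0.05 -0.02] q7 [ 0.26 -0.27]
```

Call:
send_rows --commands '[-0.001,0.015,-0.001,0.002,0,0.001,1]'

```text
clock: 19.75
tool_pos: [0.65, -0.0839, 0.0415]
eef_rot: [0.47, 0.529, -0.469, 0.528]
contact_force: [-0.7, -8.1, 4.0]
opening: 0.652
```

```bash
python3 -c "
from h import *
go(tr(-.0005,-.063),.0413)
"
```

```text
t 19.75 pos [ 0.65   -0.0839  0.0415] tray [ 0.0002 -0.0636] open 0.652 F [-0.67 -8.14  3.95]
d(frac) [-0.0031  0.0019 -0.001 ] rot(frac) [-0.0006 -0.0003  0.0002] deg [-0.05 -0.03  0.02] q7 [ 0.26 -0.27]
```

Call:
send_rows --commands '[-0.002,0.018,-0.001,0.003,0,0.001,1]'

```text
clock: 19.85
tool_pos: [0.65, -0.0836, 0.0415]
eef_rot: [0.47, 0.529, -0.47, 0.529]
contact_force: [1.8, -11.1, 2.7]
opening: 0.652
```

```bash
python3 -c "
from h import *
go(tr(-.0005,-.063),.0413)
"
```

```text
t 19.85 pos [ 0.65   -0.0836  0.0415] tray [ 0.0002 -0.0632] open 0.652 F [  1.76 -11.14   2.66]
d(frac) [-0.0029  0.0006 -0.0009] rot(frac) [-0.0003  0.0002  0.0007] deg [-0.02  0.02  0.06] q7 [ 0.26 -0.27]
```

Call:
send_rows --commands '[-0.003,0.024,0,0.003,0,0.001,1]'

```text
clock: 19.95
tool_pos: [0.6498, -0.0835, 0.0416]
eef_rot: [0.47, 0.527, -0.471, 0.529]
contact_force: [2.5, -13.3, 1.1]
opening: 0.659
```

```bash
python3 -c "
from h import *
go(tr(-.0005,-.063),.0413)
for i in range(4):
    s=cams.snapshot('side');print(telemetry.get_state()['contact_force'].round(2),telemetry.get_state()['tool_pos'].round(4),telemetry.get_state()['clock'])
"
```

```text
t 19.95 pos [ 0.6498 -0.0835  0.0416] tray [ 0.     -0.0632] open 0.659 F [  2.45 -13.31   1.06]
d(frac) [-0.0021  0.0004 -0.0011] rot(frac) [0.0015 0.0008 0.0018] deg [0.13 0.07 0.16] q7 [ 0.25 -0.28]
[  2.   -12.61   0.95] [ 0.6497 -0.0835  0.0415] 20.0
[  2.68 -11.3    1.58] [ 0.6497 -0.0835  0.0415] 20.05
[  2.39 -11.79   1.64] [ 0.6497 -0.0835  0.0416] 20.1
[  2.5  -12.3    1.14] [ 0.6498 -0.0835  0.0415] 20.15
```

Call:
send_rows --commands '[-0.004,0.036,0,0.003,0.001,0.002,1]'

```text
clock: 20.25
tool_pos: [0.6495, -0.0834, 0.0416]
eef_rot: [0.469, 0.525, -0.473, 0.53]
contact_force: [3.2, -19.7, 1.0]
opening: 0.651
```

```bash
cat > chk.py <<'E'
from h import *
go(tr(-.0005,-.063),.0413)
L=[]
for i in range(6):
    s=cams.snapshot('side');st=telemetry.get_state();F=st['contact_force'];L.append(np.r_[F,-F[:2]@TY,F[:2]@TX,st['moment']])
L=np.array(L);print(L[:,2:5].round(2),L.mean(0).round(2))
go(tr(-.0005,-.063),.0413)
E
python3 chk.py
```

```text
t 20.25 pos [ 0.6495 -0.0834  0.0416] tray [-0.0003 -0.063 ] open 0.651 F [  3.18 -19.69   0.96]
d(frac) [-0.001   0.0001 -0.0013] rot(frac) [0.0054 0.0005 0.0031] deg [0.49 0.04 0.28] q7 [ 0.25 -0.29]
[[ 1.71 17.56 -0.13]
 [ 2.33 15.8   1.03]
 [ 1.87 16.5   0.79]
 [ 0.75 16.7  -0.18]
 [ 1.11 16.41  0.89]
 [ 0.3  16.79  0.05]] [  2.37 -16.46   1.35  16.63   0.41  -3.15  -0.72  -0.02]
t 20.55 pos [ 0.6494 -0.0835  0.0416] tray [-0.0003 -0.0631] open 0.65 F [  2.03 -16.66   0.3 ]
d(frac) [-0.0007  0.0002 -0.0013] rot(frac) [0.0054 0.0004 0.0033] deg [0.49 0.03 0.29] q7 [ 0.25 -0.29]
```

Call:
send_rows --commands '[-0.004,0.037,-0.002,0.01,0.001,0.006,1]'

```text
clock: 20.65
tool_pos: [0.6494, -0.0835, 0.0415]
eef_rot: [0.469, 0.527, -0.471, 0.53]
contact_force: [2.4, -16.9, 5.6]
opening: 0.655
```

```bash
python3 chk.py
```

```text
t 20.65 pos [ 0.6494 -0.0835  0.0415] tray [-0.0003 -0.0631] open 0.655 F [  2.45 -16.85   5.61]
d(frac) [-0.0007  0.0003 -0.0009] rot(frac) [0.0028 0.0004 0.0007] deg [0.25 0.04 0.07] q7 [ 0.25 -0.28]
[[ 3.32 15.7   1.25]
 [ 3.21 16.62  0.34]
 [ 3.39 15.18 -0.18]
 [ 4.36 16.66  0.77]
 [ 3.38 16.57 -0.35]
 [ 3.75 16.28  0.71]] [  2.34 -16.01   3.57  16.17   0.42  -3.27  -0.67  -0.03]
t 20.95 pos [ 0.6494 -0.0834  0.0416] tray [-0.0003 -0.0631] open 0.652 F [  2.63 -16.08   3.75]
d(frac) [-0.0007  0.0001 -0.001 ] rot(frac) [0.0026 0.0005 0.0009] deg [0.24 0.04 0.08] q7 [ 0.25 -0.28]
```

Call:
send_rows --commands '[-0.005,0.043,-0.001,0.01,0.001,0.004,1]'

```text
clock: 21.05
tool_pos: [0.6493, -0.0834, 0.0416]
eef_rot: [0.47, 0.528, -0.47, 0.529]
contact_force: [3.1, -20.5, 0.6]
opening: 0.655
```

```bash
cat >> chk.py <<'E'
cv2.imwrite('pics/s9.png',cv2.resize(s['image'][80:250,260:420],None,fx=3.5,fy=3.5,interpolation=cv2.INTER_CUBIC))
t=cams.snapshot('top')
cv2.imwrite('pics/t9.png',cv2.resize(t['image'][120:220,160:380],None,fx=3.5,fy=3.5,interpolation=cv2.INTER_CUBIC))
E
python3 chk.py
```

```text
t 21.05 pos [ 0.6493 -0.0834  0.0416] tray [-0.0005 -0.0629] open 0.655 F [  3.09 -20.46   0.61]
d(frac) [-0.0001 -0.0003 -0.001 ] rot(frac) [0.0011 0.0007 0.0007] deg [0.1  0.06 0.06] q7 [ 0.25 -0.28]
[[ 2.54 17.51  0.96]
 [ 2.42 18.82  0.96]
 [ 2.06 18.63  1.38]
 [ 2.09 18.88  1.14]
 [ 2.64 18.46  1.81]
 [ 2.78 18.33  1.61]] [  3.48 -18.16   2.42  18.44   1.31  -3.72  -0.79  -0.03]
t 21.35 pos [ 0.6492 -0.0834  0.0415] tray [-0.0005 -0.063 ] open 0.649 F [  3.77 -18.02   2.78]
d(frac) [ 0.0001  0.0001 -0.001 ] rot(frac) [0.001  0.0006 0.0009] deg [0.09 0.06 0.08] q7 [ 0.25 -0.28]
```

View pics/s9.png

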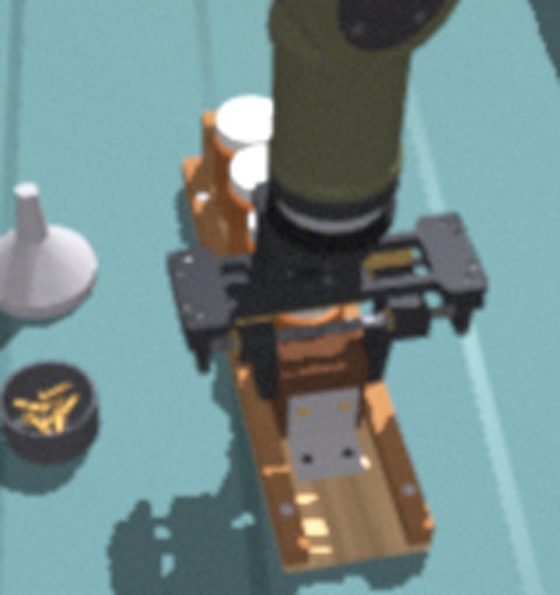

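View pics/t9.png

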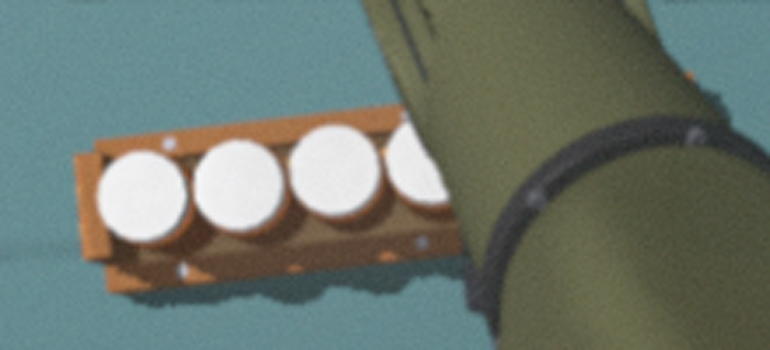

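```bash
python3 - <<'E'
from h import *
im=cv2.imread('pics/s9.png');print(im.shape)
s=cams.snapshot('side')
f=lambda L:(np.array(L,float)+.5)/3.5-.5+[260,80]
for n,L in (("holes",[(308,459),(348,453)]),("edge",[(295,480),(363,472)])):
    P=plane(s,f(L),.011);d=P[1]-P[0];print(n,P.round(4),np.degrees(np.arctan2(d[1],d[0])),np.linalg.norm(d),[totr(p).round(4) for p in P])
t=cams.snapshot('top')
for c,st in lids(t,180,320,150,200): p=plane(t,c,.095)[0];print(totr(p).round(4),st)
st=telemetry.get_state();F=st['contact_force'];print(st['clock'],-F[:2]@TY,F)
cv2.imwrite('pics/z.png',cv2.resize(s['image'][180:250,320:400],None,fx=8,fy=8,interpolation=cv2.INTER_CUBIC))
E
```

```text
(595, 560, 3)
holes [[ 0.641  -0.124   0.011 ]
 [ 0.6683 -0.1209  0.011 ]] 6.464032812316554 0.02743180192430558 [array([-0.0135, -0.1023]), array([ 0.0139, -0.1025])]
edge [[ 0.6305 -0.1406  0.011 ]
 [ 0.6761 -0.1373  0.011 ]] 4.162813305718232 0.0456916752607916 [array([-0.0259, -0.1176]), array([ 0.0198, -0.1197])]
[-0.0053 -0.005 ] [270 155  18  23 246]
[-0.0008  0.0398] [243 156  26  25 519]
[-0.003   0.0955] [215 160  26  26 515]
[-0.0028  0.1515] [188 163  25  26 509]
21.5 18.260907931684518 [  3.4965041  -17.97334129   2.60101771]
```

View pics/z.png

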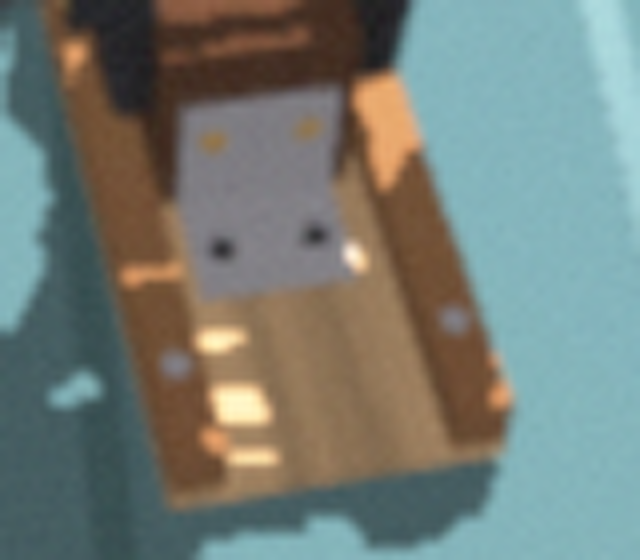

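```bash
python3 -c "
from h import *
job.finish_job()
st=telemetry.get_state();F=st['contact_force'];print(st['clock'],-F[:2]@TY,F,st['tool_pos'])"
```

```text
the job is handed in; nothing more can be done
the job is handed in; nothing more can be done
```

I stood both loose jars in the tray and slid the chock up until the row was tight against the end board. I handed the job in at about 21.5 s, with the gripper still holding the chock pressed.

- **Row:** the first three lids measured at tray y = 151, 95 and 40 mm, against 152, 96 and 40 expected. The arm partly hid the fourth jar in the last pictures. The first three looked upright, and the fourth went in upright. The widest sideways offset I could measure was about 3 mm.
- **Chock:** its origin read -63.0 mm, as specified. The gripper holding it was within about 0.1° of level and square to the tray. The foot's screw holes gave 6.5° against the tray's 6.8°. The foot's rear edge read 4.2°, but I picked it by eye from a coarse picture and trust it less.
- **Push:** the wrist held a steady 18.3 to 18.4 N along the tray. Taking off the chock's floor friction, I estimate 16 to 17 N on the last jar.
- **Overshoots:** on the final push the wrist read about 20.6 N for an instant, of which I estimate 18 to 19 N reached the jar. Earlier, while seating the foot, I pressed the chock onto the floor with about 42 N, read at the wrist, for about 0.1 s. That is under the 120 N wrist limit, but more than I meant to use. It came through the gripped chock and not from the gripper's body, so I don't think the 40 N limit applies, though I can't be certain.
- **Other items:** the arm made no contact that I saw with the funnel, tin or screwdriver. The funnel and tin stood where they had been; I did not re-measure the screwdriver at the end.

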